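# Set a straightedge flush to a clamped bar

### The job

Get the flat bar ready for marking out: push the broad steel straightedge across the mat, without lifting it, until its graduated long edge lies flush along the front edge of the clamped flat bar and its left end is right up against the end stop. The screwdriver and the marker lie in its way; lay each flat in a pocket of its own in the two-pocket tray, either way round. Leave everything else on the bench where it is.

Things in the scene. Friction and masses are not known exactly. Their poses are not given: they have to be found in the camera images.
- flat_bar: Aluminium flat bar, 60 x 280 x 14 mm, fixed by two low strap clamps (34 mm high). Origin: centre of underside; x across it, away from the robot, y along it, to the left. Front edge: plane x = -30 mm. At its left end a dark end stop, 20 mm high, stands out in front to x = -75 mm, its inner face the plane y = +130 mm. In place, the straightedge's origin is at x = -75, y = +50 mm in this frame.
- straightedge: Broad flat steel straightedge, 90 (x) x 160 (y) x 12 mm, 0.35 kg, lying loose on the mat, too broad to grip. Origin: centre of its underside; x points to its graduated long working edge (x = +45 mm), which faces the flat bar; y along it, to the left (ends at y = +-80 mm).
- edge_left (a point): left end of the straightedge's working edge: its point x = +45, y = +80, z = 6 mm; axes as the straightedge
- edge_right (a point): right end of the straightedge's working edge: its point x = +45, y = -80, z = 6 mm; axes as the straightedge
- driver: Thin black screwdriver, 135 mm long (y), lying between the straightedge and the flat bar. Origin: underside of its middle. The handle, 11 mm thick, spans y = -13 to +67 mm: take it at about y = +20 mm; the rest is a thin shaft. It may roll about y.
- marker: White marker pen with a red cap, 127 mm long (y), 10 mm thick, lying by the straightedge's left end, in front of the end stop and roughly square to the bar. Origin: underside of its middle; y runs along it; it may roll about y.
- tray: Grey tray fixed to the bench, 185 (x) x 110 (y) x 20 mm, walls, middle divider and floor 5 mm thick, with two long pockets side by side, each 175 (x) x 47 (y) mm and 15 mm deep. Origin: centre of its underside; x along the pockets. It stands left or right of the work.
- pocket_a (a point): centre of the floor of the tray's pocket on its +y side; axes as the tray
- pocket_b (a point): centre of the floor of the tray's pocket on its -y side; axes as the tray
- flux_pot: Bystander: low round pot, 43 mm across, 19 mm high, near the straightedge's right end. Origin: centre of its underside.
- heatsink: Bystander: finned aluminium heatsink 40 x 40 x 12 mm, left of the marker. Origin: centre of its underside.
- iron_stand: Fixed bystander: soldering iron on its stand, 210 x 85 mm and 140 mm high, on the side of the work where the tray is not. Origin: centre of its underside; its length (y) points away from the robot.
- solder_reel: Bystander: reel, 54 mm across, 30 mm high, left of the flat bar. Origin: centre of its underside.
- side_cutters: Bystander: side cutters 40 x 125 x 12 mm, right of the flat bar. Origin: underside of the middle.
- calliper: Bystander: calliper 68 x 190 x 14 mm, near the bench's front on the left. Origin: underside of the middle.
- tape_roll: Bystander: roll of tape, 68 mm across, 12 mm high, near the bench's front on the right. Origin: centre of its underside.

How it is judged:
At the end, for the whole second after the job is handed in: The straightedge lies flat with both ends of its working edge within 2.5 mm of the bar's front edge and its left end within 3 mm of the end stop; the screwdriver and the marker lie flat, each in a different pocket of the tray (middle within 26 mm of the pocket's, lengthwise); all at rest (x of each of edge_left, edge_right in the frame of flat_bar above -0.0325 m and angle between the y axis of straightedge and the y axis of flat_bar, either way round below 0.02 rad and y of edge_left in the frame of flat_bar between 0.127 and 0.132 m and height (world z) of straightedge below 0.004 m and angle between straightedge's own z axis and vertical below 0.05 rad and (((x of driver in the frame of pocket_a between -0.026 and 0.026 m and y of driver in the frame of pocket_a between -0.024 and 0.024 m and z of driver in the frame of pocket_a below 0.016 m and angle between driver's own y axis and vertical between 1.47 and 1.67 rad) and (x of marker in the frame of pocket_b between -0.026 and 0.026 m and y of marker in the frame of pocket_b between -0.024 and 0.024 m and z of marker in the frame of pocket_b below 0.016 m and angle between marker's own y axis and vertical between 1.47 and 1.67 rad)) or ((x of driver in the frame of pocket_b between -0.026 and 0.026 m and y of driver in the frame of pocket_b between -0.024 and 0.024 m and z of driver in the frame of pocket_b below 0.016 m and angle between driver's own y axis and vertical between 1.47 and 1.67 rad) and (x of marker in the frame of pocket_a between -0.026 and 0.026 m and y of marker in the frame of pocket_a between -0.024 and 0.024 m and z of marker in the frame of pocket_a below 0.016 m and angle between marker's own y axis and vertical between 1.47 and 1.67 rad))) and linear speed of each of driver, marker, straightedge below 0.02 m/s); the robot touches nothing.
It fails at once if the straightedge is lifted or tipped off the mat (more than 10 mm, or 0.15 rad) (height (world z) of straightedge above 0.01 m or angle between straightedge's own z axis and vertical above 0.15 rad).
It fails at once if a bystander is moved by more than 20 mm (distance of any of flux_pot, heatsink, solder_reel, side_cutters, calliper, tape_roll from where it was at the start of the episode above 0.02 m).
It also fails if it takes over 72 s, if anything falls off the work surface, if the arm or the gripper's body presses on something with over 40 N, if the wrist force passes 120 N, or if a joint passes its speed limit or range.

### The arm

A 6-joint arm with a two-finger parallel gripper is mounted at the origin on a cart in front of the work surface, level with it; the furniture and walls round the work are solid. World frame = base frame: x ahead of the robot, y to its left, z up, the work surface at z = 0. Lengths are in m, angles in rad, forces in N, time in s.
With the tool pointing down it reaches from about 0.4 to 0.825 m from the base axis. Payload 7 kg.
Tool frame: the origin (TCP) lies midway between the tips of the shut fingers; the grasp point (between the pads) lies 19 mm behind it; z points along the fingers, y is the line along which they close (so a half turn about z gives the same grasp; the last joint's range is limited). The gripper opens to 88 mm and grips with 3 to 60 N. Pads are 19 mm wide; open, the fingers measure 130 mm over their backs; the gripper's body (78 mm by 193 mm) begins 47 mm behind the grasp point.
Start: joints at [-1.051, 0.359, 0.012, 0, -1.224, -0.288], TCP at [0.155, -0.657, 0.227] pointing down, gripper open.
Joint ranges: [-3.07, 3.07], [-1.43, 2.12], [-1.02, 1.25], [-3.03, 1.67], [-3.05, -0], [-3.03, 3.03]. Speed limits (rad/s): [2.39, 2.39, 3.01, 3.14, 3.14, 3.14].

### API

Orientations are given as [roll, pitch, yaw] about the fixed x, y, z axes, in that order (R = Rz(yaw) Ry(pitch) Rx(roll)).
In Python, from station import arm, grab_frame, camera_params, spot_in gives the robot as it stands.
- The arm moves only by the shell command python3 -m jog 'ROWS' [FORCE]. ROWS is JSON, a list that holds one entry, the list of rows, each a list of 7 numbers: the shift along the tool's x, y, z in mm, then the turn, a rotation vector about the tool's x, y, z in rad, then the finger opening in mm, from 0 to 87.6. In form: [[[x, y, z, wx, wy, wz, fingers], ...]]. A call has 1 to 20 rows; each row is the pose to reach, as a shift and turn from the pose commanded when the call began, along the tool's axes at that moment; what a row does not reach only later rows make up. A row lasts 1/8 s, in which the tool goes at most 62.5 mm and 10.7 degrees, less where a joint would pass 70% of its speed; a pose out of reach is approached as far as the arm can. A call with a gripper value outside its range is refused whole. The fingers move at their own pace and stop on an object; FORCE is the grip in N (left out, the last holds). Time passes only in rows, so rows that repeat a pose let the fingers close. It gives the time, the measured TCP pose, the force, the opening and the grip force at its end, in the units of the state.
- arm.get_state(): the state, without advancing time (a new reading comes with each control period).
- grab_frame(name): name is "scene" or "top"; returns (picture, depth): 480x640x3 uint8, blue, green, red; 480x640 float32, m along the optical axis (not along the pixel's ray), 0 where there is no reading.
- camera_params(name): a dict with "mtx" (3x3 intrinsics, pixels), "k1" (the pictures are not rectified: a ray, as slopes to the right and down, at radius r is drawn at 1 + k1 r^2 times it, then the intrinsics apply), "R" (3x3) and "t" (3): a world point X has camera coordinates R X + t. Camera axes: x right, y down, z forward; pixel columns grow to the right and rows downward; lengths in m; the calibration is good to about 2 mm. A picture is of the moment at which its call begins. camera_params takes no time and is no camera call.
- arm.job_done(): hands the job in; it is judged then, once.
Trained networks look in the newest picture that a camera, given by its name, has taken for a name from the list of things; names that differ only in an ending like _2 or _b are one class to them, and where a whole thing is asked for, a point or a joint stands for the part that bears it (a point fixed in the world has none). Each returns a list of dicts, best first, with "confidence" (0 to 1); they miss things now and then, are a little off and sometimes report something else, mostly with a low value. They report only what shows in the picture. A call takes as long as a camera call.
- spot_in(query, camera): "uv" ([column, row] in pixels, amid what is visible of it).
The state is a dict: "t": time; "q": joint angles; "qd": joint speeds; "joint_efforts": joint torques, N m; "eef_pos": TCP position; "ee_rot": TCP orientation; "force": force on the tool from outside, world axes, zero at the start; "moment": the same for the moment, N m; "width": finger opening in m; "gripper_force": force on a finger pad.
Only numpy, scipy, OpenCV 4.12 (cv2) and the standard library are available. Lean on these libraries where they do the work, as an engineer would, in place of code of your own. Each camera call takes 0.05 s, during which the arm holds its last target. There are 200 camera calls.

## Working session

There is one attempt and no reset: what is moved stays moved. The work goes in short steps, Python scripts to look and compute and a shell command to move; the robot and the scene stay as the last step left them, time stands still between calls to the robot, and variables do not carry over. Pictures are saved under pics/ and viewed, at most 10 in all, crops included, and the job is handed in when it is done.

```bash
mkdir -p pics; ls; cat > h.py <<'E'
import numpy as np, cv2
from station import arm, grab_frame, camera_params, spot_in
def ray(cam,uv):
    p=camera_params(cam);K=np.array(p["mtx"]);R=np.array(p["R"]);t=np.array(p["t"])
    d=np.linalg.solve(K,[uv[0],uv[1],1])[:2];x=d.copy()
    for _ in range(20): x=d/(1+p["k1"]*(x@x))
    return -R.T@t, R.T@np.array([x[0],x[1],1.])
def onz(cam,uv,z):
    c,d=ray(cam,uv); return c+d*(z-c[2])/d[2]
def cloud(cam,depth):
    p=camera_params(cam);K=np.array(p["mtx"]);R=np.array(p["R"]);t=np.array(p["t"])
    v,u=np.mgrid[0:480,0:640]
    q=cv2.undistortPoints(np.stack([u,v],-1).reshape(-1,1,2).astype(np.float64),K,np.array([p["k1"],0,0,0.])).reshape(480,640,2)
    X=np.dstack([q*depth[...,None],depth]); return (X-t)@R
def proj(cam,X):
    p=camera_params(cam);R=np.array(p["R"]);t=np.array(p["t"])
    r,_=cv2.Rodrigues(R);return cv2.projectPoints(np.array(X,float).reshape(-1,1,3),r,t,np.array(p["mtx"]),np.array([p["k1"],0,0,0.]))[0].reshape(-1,2)
E
python3 - <<'E'
from h import *
for c in("top","scene"):
    im,d=grab_frame(c);cv2.imwrite(f"pics/{c}0.png",im);np.save(f"{c}0.npy",d)
    p=camera_params(c);print(c,np.round(ray(c,(320,240)),3).tolist(),p["k1"],p["mtx"])
    for n in["straightedge","driver","marker","tray","flat_bar","flux_pot","heatsink","iron_stand"]:
        r=spot_in(n,c)
        print(n,[(np.round(a["uv"]).tolist(),round(a["confidence"],2),np.round(onz(c,a["uv"],.008)[:2],3).tolist()) for a in r[:2]])
s=arm.get_state();print(s["t"],s["eef_pos"],s["ee_rot"])
E
```

```text
pics
top [[0.389, -0.025, 1.231], [0.07, 0.003, -0.998]] 0.00466110518796633 [[512.59814132   0.         316.58164537]
 [  0.         512.59814132 228.29457928]
 [  0.           0.           1.        ]]
straightedge [([324.0, 230.0], 0.98, [0.498, -0.032]), ([150.0, 231.0], 0.15, [0.498, 0.388])]
driver [([323.0, 188.0], 0.67, [0.6, -0.03])]
marker [([272.0, 215.0], 0.59, [0.536, 0.094])]
tray [([148.0, 227.0], 0.71, [0.507, 0.392])]
flat_bar [([300.0, 163.0], 0.6, [0.662, 0.026])]
flux_pot [([401.0, 194.0], 0.66, [0.586, -0.216])]
heatsink [([231.0, 220.0], 0.56, [0.524, 0.191])]
iron_stand [([472.0, 230.0], 0.55, [0.497, -0.384]), ([233.0, 222.0], 0.36, [0.518, 0.188])]
scene [[-0.4, -0.454, 0.56], [0.781, 0.417, -0.465]] -0.10422625222408435 [[440.48520789   0.         325.12827906]
 [  0.         440.48520789 235.60881006]
 [  0.           0.           1.        ]]
straightedge [([341.0, 252.0], 0.7, [0.493, -0.036]), ([345.0, 220.0], 0.67, [0.67, 0.033])]
driver []
marker [([342.0, 254.0], 0.39, [0.483, -0.044])]
tray [([416.0, 248.0], 0.42, [0.592, -0.206])]
flat_bar [([344.0, 222.0], 0.58, [0.654, 0.027])]
flux_pot [([418.0, 248.0], 0.66, [0.594, -0.21])]
heatsink [([273.0, 232.0], 0.43, [0.515, 0.185]), ([300.0, 240.0], 0.39, [0.508, 0.091])]
iron_stand [([341.0, 252.0], 0.71, [0.488, -0.039])]
0.9 [ 0.15502056 -0.65692971  0.22660989] [-3.14152981e+00 -8.95962599e-06 -2.90978259e+00]
```

View pics/top0.png

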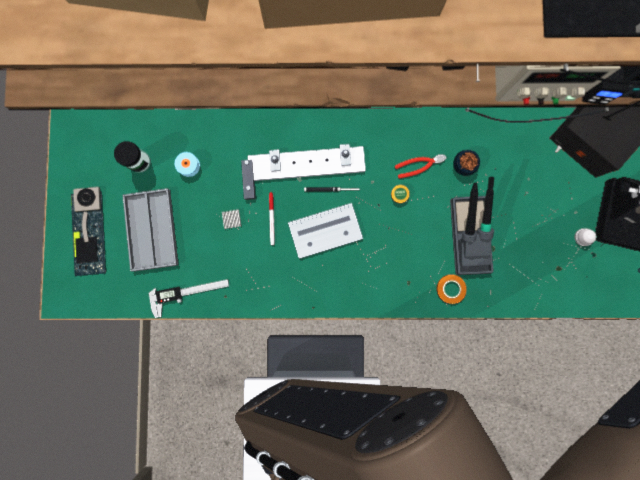

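View pics/scene0.png

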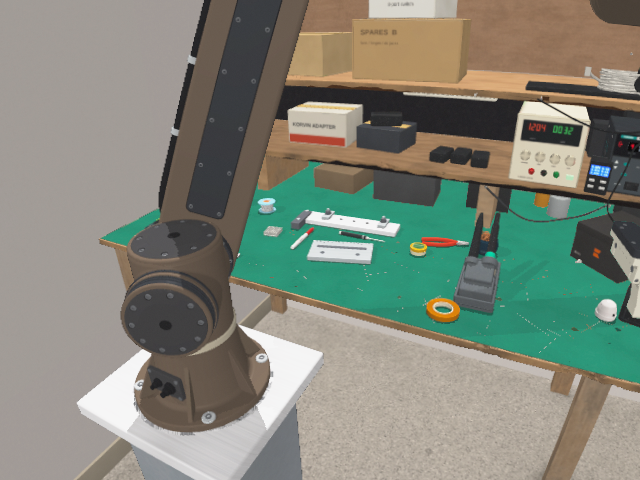

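Top view: bar around (307,163), end stop (248,180), driver (330,189), marker (271,219), straightedge (325,230, turned by about 15°) and tray (150,230). All agree with the networks. Next I'll segment them for precise poses.

```bash
cat >> h.py <<'E'
def comps(im,box,thr=40):
    # non-mat mask in box (u0,v0,u1,v1), full-size
    g=im.astype(int); mat=(g[...,1]-g[...,2]>thr)
    m=(~mat).astype(np.uint8); k=np.zeros_like(m);u0,v0,u1,v1=box;k[v0:v1,u0:u1]=m[v0:v1,u0:u1]
    n,l,s,c=cv2.connectedComponentsWithStats(k,connectivity=8);i=1+np.argmax(s[1:,4]);return l==i
def rect(cam,mask,z):
    v,u=np.nonzero(mask)
    P=np.array([onz(cam,(a,b),z)[:2] for a,b in zip(u,v)])
    (cx,cy),(w,h),a=cv2.minAreaRect((P*1000).astype(np.float32))
    if w<h: w,h,a=h,w,a+90
    return cx,cy,w,h,(a+90)%180-90,P
E
python3 - <<'E'
from h import *
im=cv2.imread("pics/top0.png");d=np.load("top0.npy");C=cloud("top",d)
for n,b,z in[("straightedge",(282,200,368,262),.012),("driver",(298,183,366,195),.006),("marker",(262,188,279,250),.005),("tray",(115,180,182,278),.02),("bar",(238,143,372,202),.014),("pot",(385,180,415,210),.019),("heatsink",(215,205,246,232),.012)]:
    m=comps(im,b);r=rect("top",m,z)
    print(n,np.round(r[:5],1),"area",m.sum(),"z",np.round(np.percentile(C[m][:,2],[5,50,95]),4))
b=im[140:275,230:410];cv2.imwrite("pics/crop0.png",cv2.resize(b,None,fx=4.4,fy=4.4,interpolation=cv2.INTER_CUBIC))
m=(C[...,2]>.25)&(C[...,0]>.5)
print("shelf",np.percentile(C[m],[1,50],axis=0).round(3))
print("mat z",np.median(C[280:300,300:400,2]))
E
```

```text
straightedge [496.6 -34.2 161.   94.8 -73. ] area 2601 z [0.0072 0.0121 0.0161]
driver [598.2 -49.6 132.9   9.8  89.8] area 225 z [0.0001 0.0076 0.0123]Traceback (most recent call last):
  File "<stdin>", line 4, in <module>
  File "h.py", line 25, in rect
    P=np.array([onz(cam,(a,b),z)[:2] for a,b in zip(u,v)])
                ~~~^^^^^^^^^^^^^
  File "h.py", line 9, in onz
    c,d=ray(cam,uv); return c+d*(z-c[2])/d[2]
        ~~~^^^^^^^^
  File "h.py", line 4, in ray
    p=camera_params(cam);K=np.array(p["mtx"]);R=np.array(p["R"]);t=np.array(p["t"])
ValueError: time passes only in moves, steps and waits
```

```bash
python3 - <<'E'
s=open('h.py').read()
s=s.replace("from station import arm, grab_frame, camera_params, spot_in","from functools import lru_cache\nfrom station import arm, grab_frame, spot_in\nimport station\ncamera_params=lru_cache(None)(station.camera_params)")
open('h.py','w').write(s)
E
cat > t.py <<'E'
from h import *
im=cv2.imread("pics/top0.png");d=np.load("top0.npy");C=cloud("top",d)
for n,b,z in[("straightedge",(282,200,368,262),.012),("driver",(298,183,366,195),.006),("marker",(262,188,279,250),.005),("tray",(115,180,182,278),.02),("bar",(238,143,372,202),.014),("stop",(238,155,254,202),.02),("pot",(385,180,415,210),.019),("heatsink",(215,205,246,232),.012)]:
    m=comps(im,b);r=rect("top",m,z)
    print(n,np.round(r[:5],1),"area",m.sum(),"z",np.round(np.percentile(C[m][:,2],[5,50,95]),4))
b=im[140:275,230:410];cv2.imwrite("pics/crop0.png",cv2.resize(b,None,fx=4.4,fy=4.4,interpolation=cv2.INTER_CUBIC))
m=(C[...,2]>.25)&(C[...,0]>.5)
print("shelf",np.percentile(C[m],[1,50],axis=0).round(3))
E
python3 t.py
```

```text
straightedge [496.6 -34.2 161.   94.8 -73. ] area 2601 z [0.0072 0.0121 0.0161]
driver [598.2 -49.6 132.9   9.8  89.8] area 225 z [0.0001 0.0076 0.0123]
marker [527.5  95.6 128.7  11.6   2.1] area 255 z [-0.0005  0.0089  0.0137]
tray [501.  382.8 188.6 115.2   7.6] area 3781 z [0.0013 0.0062 0.0211]
bar [655.   21.2 306.9 108.3 -77.2] area 3520 z [0.005  0.0148 0.0243]
stop [6.259e+02 1.531e+02 1.071e+02 2.890e+01 5.000e-01] area 480 z [0.0113 0.0197 0.0245]
pot [ 584.5 -212.7   45.9   42.9   -0.9] area 213 z [-0.0006  0.0183  0.0227]
heatsink [525.8 191.2  42.   41.7  10. ] area 300 z [0.0007 0.008  0.0143]
shelf [[ 0.746 -0.557  0.259]
 [ 0.796 -0.049  0.391]]
```

View pics/crop0.png

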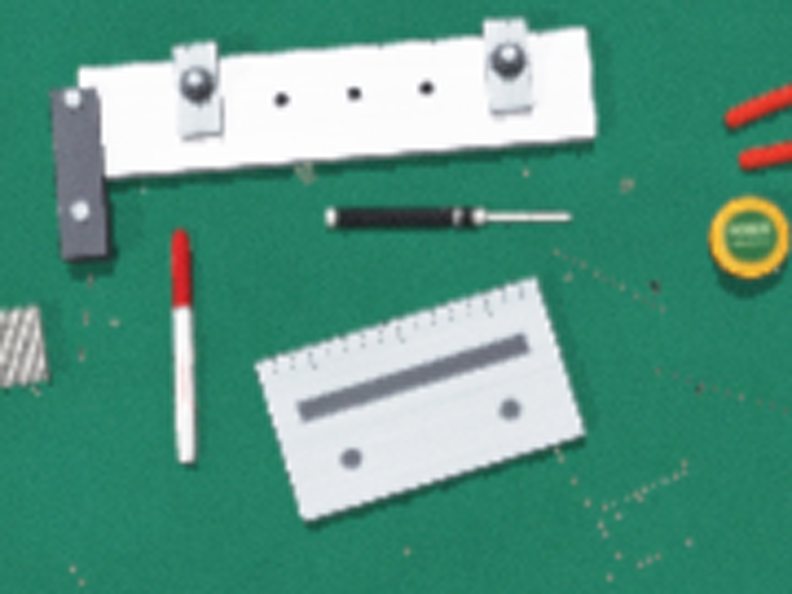

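Findings: the straightedge is at about (0.498,-0.035) with yaw +17°, the driver at (0.598,-0.050) with its handle to the left, the marker at (0.528,0.096) lying along x, and the tray at (0.503,0.385) with yaw 7.6°. The bar's yaw is about 5°. Sizes and heights check out. I'll move over the driver handle first.

```bash
python3 -m jog '[[[-573,509,0,0,0,-1.339,22],[-573,509,0,0,0,-1.339,22],[-573,509,0,0,0,-1.339,22],[-573,509,0,0,0,-1.339,22],[-573,509,0,0,0,-1.339,22],[-573,509,0,0,0,-1.339,22],[-573,509,0,0,0,-1.339,22],[-573,509,0,0,0,-1.339,22],[-573,509,0,0,0,-1.339,22],[-573,509,0,0,0,-1.339,22],[-573,509,0,0,0,-1.339,22],[-573,509,0,0,0,-1.339,22],[-573,509,0,0,0,-1.339,22],[-573,509,60,0,0,-1.339,22],[-573,509,100,0,0,-1.339,22],[-573,509,100,0,0,-1.339,22]]]'
cat >> h.py <<'E'
def go(x,y,z,yaw_deg):
    s=arm.get_state();p=np.array(s["eef_pos"])*1000;yw=s["ee_rot"][2]
    d=np.array([x,y,z])-p;c,n=np.cos(yw),np.sin(yw)
    a=np.radians(yaw_deg)-yw;a=(a+np.pi)%(2*np.pi)-np.pi
    print("pos",p.round(1),"rpy",np.round(s["ee_rot"],3),"t",round(s["t"],2),"F",np.round(s["force"],1),"w",round(s["width"]*1000,1))
    print("row",np.round([c*d[0]+n*d[1],n*d[0]-c*d[1],-d[2]],1),"turn z",round(-a,3))
E
python3 - <<'E'
from h import *
im=cv2.imread("pics/top0.png").astype(float);g=im[...,2]  # red channel: bar bright, mat dark
def edge(cols,r0,r1,ch):
    out=[]
    for u in cols:
        col=g[r0:r1,u];th=(col.max()+col.min())/2
        i=np.nonzero(col>th)[0][-1];f=(col[i]-th)/(col[i]-col[i+1]);out.append((u,r0+i+f))
    return np.array(out)
e=edge([262,266,285,290,300,310,320,330,355,360],165,184,0)
W=np.array([onz("top",q,.007)[:2] for q in e]);s,i=np.polyfit(W[:,1],W[:,0],1)
print("bar front x=%.4f%+.4f*y"%(i,s),"yaw",np.degrees(np.arctan(-s)),"res",(W[:,0]-s*W[:,1]-i).round(4))
# stop inner face rows 183-195: dark
im2=im.sum(2)
for v in(184,188,192,196): print(v,im2[v,244:262].astype(int))
L=np.vstack([W]);print("bar right end col scan",[int(x) for x in g[165,355:372]])
go(596,-30,3,-90)
E
```

```text
t: 2.9
eef_pos: [0.5933, -0.0307, 0.1238]
ee_rot: [3.135, -0.001, -1.571]
force: [-0.5, -0.5, 1.3]
width: 0.0218
gripper_force: 0.0
bar front x=0.6318-0.0764*y yaw 4.369018498852743 res [ 0.0003 -0.0003  0.0003 -0.     -0.0003  0.0004 -0.0002 -0.0003 -0.0004
  0.0006]
184 [358 352 352 362 368 359 365 354 339 231 161 230 242 239 248 258 241 249]
188 [363 367 521 661 693 654 427 357 354 314 172 160 232 233 238 256 245 233]
192 [352 348 359 357 351 352 360 347 357 348 175 158 233 250 243 247 246 231]
196 [346 356 352 352 346 364 354 359 359 352 189 138 166 226 247 244 254 265]
bar right end col scan [251, 251, 251, 251, 251, 251, 251, 251, 251, 238, 115, 41, 38, 31, 38, 36, 37]
pos [593.3 -30.7 123.8] rpy [ 3.135e+00 -1.000e-03 -1.571e+00] t 2.9 F [-0.5 -0.5  1.3] w 21.8
row [ -0.8  -2.7 120.8] turn z -0.001
```

```bash
python3 -m jog '[[[-1,-3,50,0,0,0,22],[-1,-3,90,0,0,0,22],[-1,-3,110,0,0,0,22],[-1,-3,121,0,0,0,22],[-1,-3,121,0,0,0,22],[-1,-3,121,0,0,0,22]]]'; python3 -m jog '[[[0,0,0,0,0,0,0],[0,0,0,0,0,0,0],[0,0,0,0,0,0,0],[0,0,0,0,0,0,0]]]' 25
python3 -c "
from h import *
go(596,-30,80,-90)"
```

```text
t: 3.65
eef_pos: [0.5999, -0.0288, 0.0072]
ee_rot: [-3.139, 0.0, -1.571]
force: [-0.1, 0.1, 0.8]
width: 0.0221
gripper_force: 0.0
t: 4.15
eef_pos: [0.5993, -0.0288, 0.0064]
ee_rot: [-3.14, 0.0, -1.57]
force: [-0.8, -0.2, 6.4]
width: 0.0103
gripper_force: 25.0
pos [599.3 -28.8   6.4] rpy [-3.14  0.   -1.57] t 4.15 F [-0.8 -0.2  6.4] w 10.3
row [  1.2   3.3 -73.6] turn z 0.0
```

Gripped just above the centre line, so I'll reopen, go 4 mm lower and regrip.

```bash
python3 -m jog '[[[0,0,0,0,0,0,20],[0,0,0,0,0,0,20],[0,0,4,0,0,0,20],[0,0,4,0,0,0,20],[0,0,4,0,0,0,0],[0,0,4,0,0,0,0],[0,0,4,0,0,0,0],[0,0,4,0,0,0,0]]]' 25; python3 -m jog '[[[0,0,-40,0,0,0,0],[0,0,-90,0,0,0,0],[0,0,-90,0,0,0,0]]]'
python3 - <<'E'
from h import *
yw=7.6;c=np.array([503,385]);R=np.array([[np.cos(np.radians(yw)),-np.sin(np.radians(yw))],[np.sin(np.radians(yw)),np.cos(np.radians(yw))]])
pa=c+R@[-20,26];pb=c+R@[0,-26];print(pa,pb)
go(pa[0],pa[1],90,yw)
E
```

```text
t: 5.15
eef_pos: [0.5988, -0.0289, 0.0016]
ee_rot: [-3.142, 0.0, -1.571]
force: [0.1, -0.1, -0.6]
width: 0.0104
gripper_force: 25.0
t: 5.52
eef_pos: [0.6017, -0.0284, 0.096]
ee_rot: [-3.134, 0.001, -1.57]
force: [0.6, -0.3, -0.9]
width: 0.0102
gripper_force: 25.0
[479.73702305 408.12647624] [506.43866615 359.22839595]
pos [601.7 -28.4  96. ] rpy [-3.134e+00  1.000e-03 -1.570e+00] t 5.53 F [ 0.6 -0.3 -0.9] w 10.2
row [-436.6  121.6    6. ] turn z -1.703
```

```bash
python3 -m jog '[[[-437,122,5,0,0,-1.703,0],[-437,122,5,0,0,-1.703,0],[-437,122,5,0,0,-1.703,0],[-437,122,5,0,0,-1.703,0],[-437,122,5,0,0,-1.703,0],[-437,122,5,0,0,-1.703,0],[-437,122,5,0,0,-1.703,0],[-437,122,5,0,0,-1.703,0],[-437,122,5,0,0,-1.703,0],[-437,122,5,0,0,-1.703,0],[-437,122,5,0,0,-1.703,0],[-437,122,5,0,0,-1.703,0],[-437,122,5,0,0,-1.703,0]]]'
python3 - <<'E'
from h import *
im,d=grab_frame("top");cv2.imwrite("pics/t1.png",im);C=cloud("top",d)
b=im[150:290,90:260];cv2.imwrite("pics/crop1.png",cv2.resize(b,None,fx=4,fy=4))
go(480,408,24,7.6)
E
```

```text
t: 7.15
eef_pos: [0.477, 0.4078, 0.0866]
ee_rot: [-3.141, -0.0, 0.13]
force: [-0.0, -0.3, 0.2]
width: 0.0105
gripper_force: 25.0
pos [477.  407.9  86.6] rpy [-3.141 -0.     0.131] t 7.2 F [ 0.9 -0.2  0.2] w 10.5
row [ 3.   0.3 62.6] turn z -0.002
```

View pics/crop1.png

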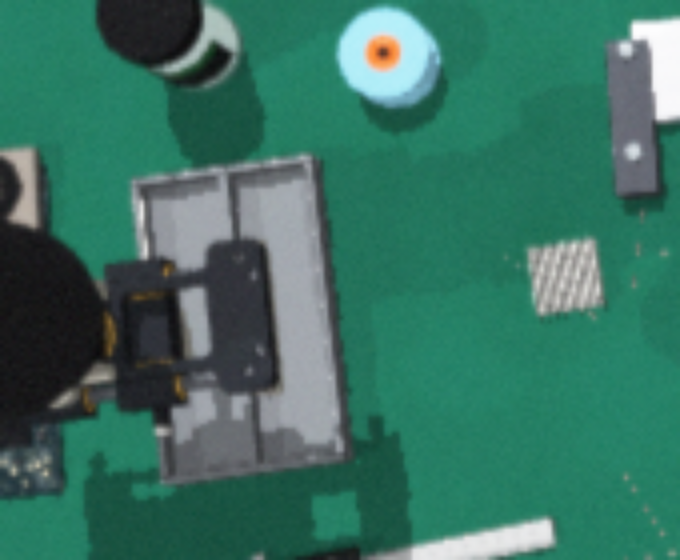

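```bash
python3 -m jog '[[[3,0,40,0,0,0,0],[3,0,60,0,0,0,0],[3,0,65,0,0,0,0],[3,0,65,0,0,0,0],[3,0,65,0,0,0,0],[3,0,65,0,0,0,20],[3,0,65,0,0,0,20],[3,0,65,0,0,0,30],[3,0,65,0,0,0,30],[3,0,15,0,0,0,30],[3,0,-15,0,0,0,30],[3,0,-15,0,0,0,30]]]'
python3 - <<'E'
from h import *
go(525,96,60,2)
E
```

```text
t: 8.7
eef_pos: [0.4809, 0.4099, 0.1046]
ee_rot: [-3.138, -0.004, 0.132]
force: [0.3, -0.3, -0.0]
width: 0.0295
gripper_force: 0.0
pos [480.9 409.9 104.6] rpy [-3.138 -0.004  0.132] t 8.7 F [ 0.3 -0.3 -0. ] w 29.5
row [  2.2 317.   44.6] turn z 0.098
```

```bash
python3 -m jog '[[[5,317,0,0,0,0.098,30],[5,317,0,0,0,0.098,30],[5,317,0,0,0,0.098,30],[5,317,0,0,0,0.098,30],[5,317,0,0,0,0.098,30],[5,317,20,0,0,0.098,30],[5,317,40,0,0,0.098,30],[5,317,40,0,0,0.098,30]]]'
python3 - <<'E'
from h import *
im,d=grab_frame("top");cv2.imwrite("pics/t2.png",im)
b=im[150:290,90:290];cv2.imwrite("pics/crop2.png",cv2.resize(b,None,fx=4,fy=4))
go(528,96,1.5,2)
E
```

```text
t: 9.7
eef_pos: [0.525, 0.0938, 0.0597]
ee_rot: [3.14, 0.004, 0.033]
force: [-0.9, 0.1, 0.5]
width: 0.0302
gripper_force: 0.0
pos [525.9  94.5  60.8] rpy [3.14e+00 2.00e-03 3.40e-02] t 9.75 F [-0.3  0.9  0.6] w 30.1
row [ 2.2 -1.4 59.3] turn z -0.001
```

View pics/crop2.png

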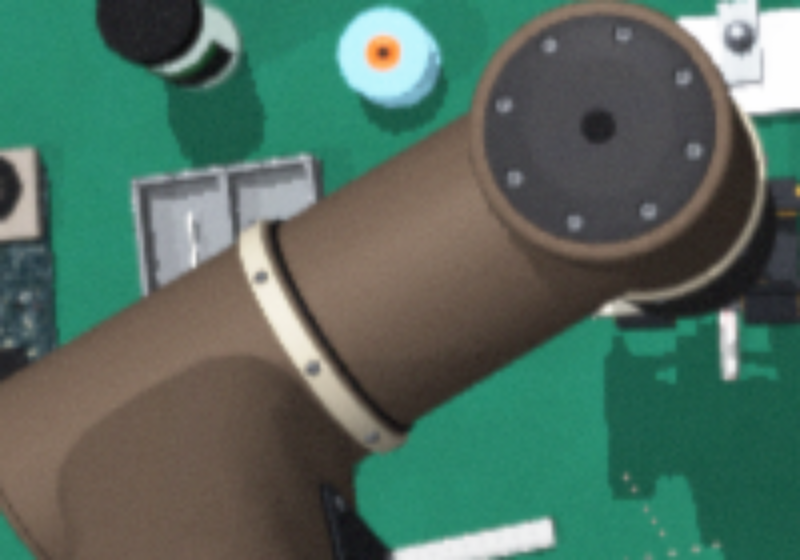

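The driver's shaft lies in the left pocket (crop 193,240); the arm hides the rest. Next, the marker.

```bash
python3 -m jog '[[[2,-1,30,0,0,0,30],[2,-1,50,0,0,0,30],[2,-1,59,0,0,0,30],[2,-1,59,0,0,0,30],[2,-1,59,0,0,0,30],[2,-1,59,0,0,0,0],[2,-1,59,0,0,0,0],[2,-1,59,0,0,0,0],[2,-1,59,0,0,0,0]]]' 25; python3 -m jog '[[[0,0,-40,0,0,0,0],[0,0,-90,0,0,0,0],[0,0,-90,0,0,0,0]]]'
python3 - <<'E'
from h import *
go(506,359,90,7.6)
E
```

```text
t: 10.88
eef_pos: [0.5287, 0.0961, 0.0029]
ee_rot: [-3.141, -0.0, 0.034]
force: [-0.9, 0.3, 5.0]
width: 0.01
gripper_force: 25.0
t: 11.25
eef_pos: [0.5309, 0.0971, 0.0964]
ee_rot: [-3.139, -0.007, 0.035]
force: [0.1, -0.4, -0.1]
width: 0.0102
gripper_force: 25.0
pos [530.9  97.1  96.4] rpy [-3.139 -0.007  0.035] t 11.25 F [ 0.1 -0.4 -0.1] w 10.2
row [ -15.8 -262.6    6.4] turn z -0.098
```

```bash
python3 -m jog '[[[-16,-263,5,0,0,-0.098,0],[-16,-263,5,0,0,-0.098,0],[-16,-263,5,0,0,-0.098,0],[-16,-263,5,0,0,-0.098,0],[-16,-263,5,0,0,-0.098,0],[-16,-263,5,0,0,-0.098,0],[-16,-263,40,0,0,-0.098,0],[-16,-263,65,0,0,-0.098,0],[-16,-263,72,0,0,-0.098,0],[-16,-263,72,0,0,-0.098,0],[-16,-263,72,0,0,-0.098,0]]]'
python3 - <<'E'
from h import *
go(506,359,22,7.6)
E
```

```text
t: 12.62
eef_pos: [0.5041, 0.3584, 0.0217]
ee_rot: [-3.141, -0.001, 0.132]
force: [-0.2, -0.0, -1.1]
width: 0.0103
gripper_force: 25.0
pos [504.1 358.4  21.7] rpy [-3.141e+00 -1.000e-03  1.320e-01] t 12.62 F [-0.2 -0.  -1.1] w 10.3
row [ 1.9 -0.3 -0.3] turn z -0.001
```

```bash
python3 -m jog '[[[0,0,0,0,0,0,20],[0,0,0,0,0,0,20],[0,0,0,0,0,0,30],[0,0,-50,0,0,0,30],[0,0,-80,0,0,0,30],[0,0,-80,0,0,0,30]]]'
python3 - <<'E'
from h import *
go(432,-55.5,100,17)
E
```

```text
t: 13.38
eef_pos: [0.5047, 0.3597, 0.1037]
ee_rot: [-3.138, -0.004, 0.133]
force: [0.4, 0.6, -0.6]
width: 0.0299
gripper_force: 0.0
pos [504.7 359.7 103.7] rpy [-3.138 -0.004  0.133] t 13.38 F [ 0.4  0.6 -0.6] w 29.9
row [-127.   402.     3.7] turn z -0.164
```

```bash
python3 -m jog '[[[-127,402,4,0,0,-0.164,87],[-127,402,4,0,0,-0.164,87],[-127,402,4,0,0,-0.164,87],[-127,402,4,0,0,-0.164,87],[-127,402,4,0,0,-0.164,87],[-127,402,4,0,0,-0.164,87],[-127,402,4,0,0,-0.164,87],[-127,402,4,0,0,-0.164,87],[-127,402,4,0,0,-0.164,87]]]'
python3 - <<'E'
from h import *
im,d=grab_frame("top");cv2.imwrite("pics/t3.png",im)
b=im[140:290,90:350];cv2.imwrite("pics/crop3.png",cv2.resize(b,None,fx=3,fy=3))
go(432,-55.5,5,17)
E
```

```text
t: 14.5
eef_pos: [0.4305, -0.057, 0.0963]
ee_rot: [-3.142, 0.0, 0.295]
force: [-0.4, -0.2, -0.8]
width: 0.0871
gripper_force: 0.0
pos [430.7 -56.6  96.4] rpy [-3.142  0.     0.296] t 14.55 F [ 1.1  1.2 -1. ] w 86.9
row [ 1.5 -0.7 91.4] turn z -0.0
```

View pics/crop3.png

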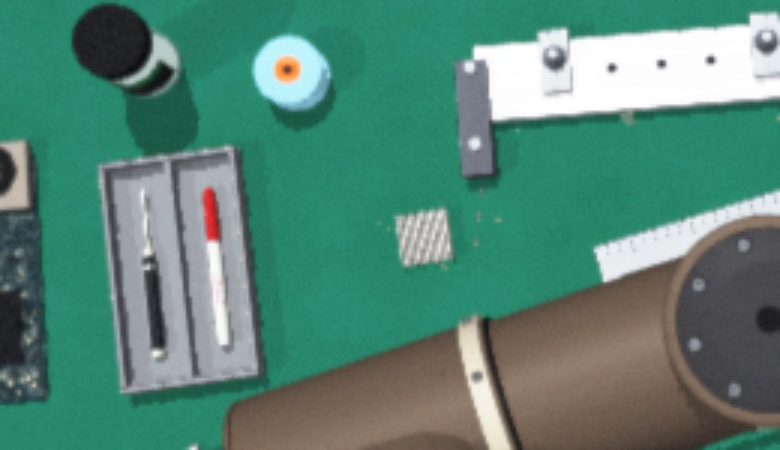

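Both are centred in their pockets: driver at crop (152,275), marker at (217,267). Next: descend and push the straightedge towards the bar, turning it parallel on the way.

```bash
python3 -m jog '[[[1,-1,40,0,0,0,87],[1,-1,75,0,0,0,87],[1,-1,91,0,0,0,87],[1,-1,91,0,0,0,87],[6,-1,91,0,0,0,87],[11,-1,91,0,0,0,87],[16,-1,91,0,0,0,87],[16,-1,91,0,0,0,87]]]'
python3 - <<'E'
from h import *
go(526,-38,4,4.4)
E
```

```text
t: 15.55
eef_pos: [0.4462, -0.0512, 0.0059]
ee_rot: [-3.142, -0.001, 0.296]
force: [-0.7, -0.3, -0.9]
width: 0.087
gripper_force: 0.0
pos [446.2 -51.2   5.9] rpy [-3.142e+00 -1.000e-03  2.960e-01] t 15.55 F [-0.7 -0.3 -0.9] w 87.0
row [80.2 10.7  1.9] turn z 0.219
```

```bash
python3 -m jog '[[[6,0,0,0,0,0,87],[12,1,0,0,0,0.01,87],[18,2,0,0,0,0.03,87],[24,3,0,0,0,0.05,87],[30,4,0,0,0,0.07,87],[36,5,0,0,0,0.09,87],[42,6,0,0,0,0.11,87],[48,7,0,0,0,0.13,87],[54,8,0,0,0,0.15,87],[60,8,0,0,0,0.17,87],[65,9,0,0,0,0.19,87],[70,10,0,0,0,0.205,87],[73,11,0,0,0,0.219,87],[75,11,0,0,0,0.219,87],[75,11,0,0,0,0.219,87]]]'
python3 - <<'E'
from h import *
im,d=grab_frame("top");cv2.imwrite("pics/t4.png",im)
b=im[140:280,230:400];cv2.imwrite("pics/crop4.png",cv2.resize(b,None,fx=4,fy=4))
go(526,-38,4,4.4)
E
```

```text
t: 17.42
eef_pos: [0.5206, -0.04, 0.0056]
ee_rot: [3.142, -0.0, 0.077]
force: [-1.3, -1.4, 0.2]
width: 0.087
gripper_force: 0.6
pos [520.6 -40.    5.6] rpy [-3.142 -0.     0.077] t 17.48 F [-0.8 -0.8 -0.8] w 87.0
row [ 5.5 -1.6  1.6] turn z 0.0
```

View pics/crop4.png

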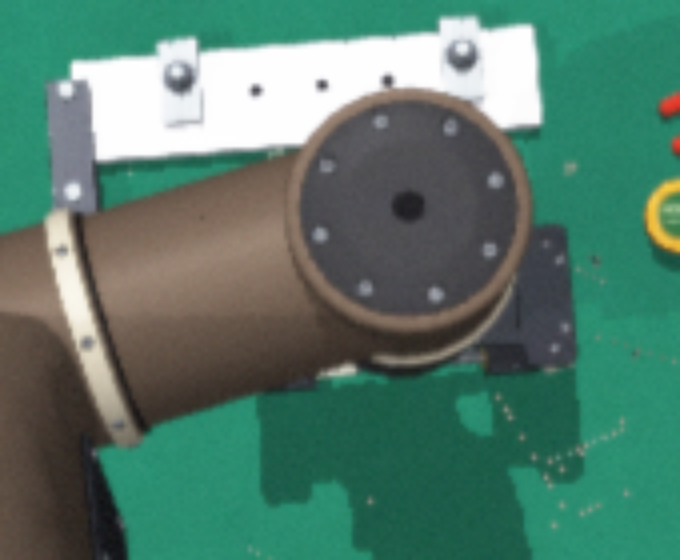

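```bash
python3 -m jog '[[[-8,0,0,0,0,0,87],[-20,0,0,0,0,0,87],[-20,0,-50,0,0,0,60],[-20,0,-90,0,0,0,40],[-20,0,-90,0,0,0,40]]]'
python3 - <<'E'
from h import *
go(583,-142,90,-85.6)
E
```

```text
t: 18.1
eef_pos: [0.5023, -0.0409, 0.0989]
ee_rot: [-3.14, -0.007, 0.078]
force: [0.5, 0.7, -0.3]
width: 0.0626
gripper_force: 0.0
pos [502.3 -40.9  98.9] rpy [-3.14  -0.007  0.078] t 18.1 F [ 0.5  0.7 -0.3] w 62.6
row [ 72.6 107.    8.9] turn z 1.572
```

```bash
python3 -m jog '[[[73,107,5,0,0,1.572,40],[73,107,5,0,0,1.572,40],[73,107,5,0,0,1.572,40],[73,107,5,0,0,1.572,40],[73,107,5,0,0,1.572,40],[73,107,5,0,0,1.572,40],[73,107,5,0,0,1.572,40],[73,107,5,0,0,1.572,40],[73,107,5,0,0,1.572,40],[73,107,5,0,0,1.572,40],[73,107,5,0,0,1.572,40]]]'
python3 - <<'E'
from h import *
im,d=grab_frame("top");cv2.imwrite("pics/t5.png",im)
b=im[140:280,230:420];cv2.imwrite("pics/crop5.png",cv2.resize(b,None,fx=4,fy=4))
go(583,-142,5,-85.6)
E
```

```text
t: 19.48
eef_pos: [0.5812, -0.1424, 0.0901]
ee_rot: [3.141, 0.0, -1.493]
force: [1.1, 0.6, -0.2]
width: 0.04
gripper_force: 0.0
pos [ 581.3 -142.5   90.2] rpy [ 3.141  0.    -1.493] t 19.52 F [ 0.3 -0.3  1. ] w 40.2
row [-0.3 -1.7 85.2] turn z 0.001
```

View pics/crop5.png

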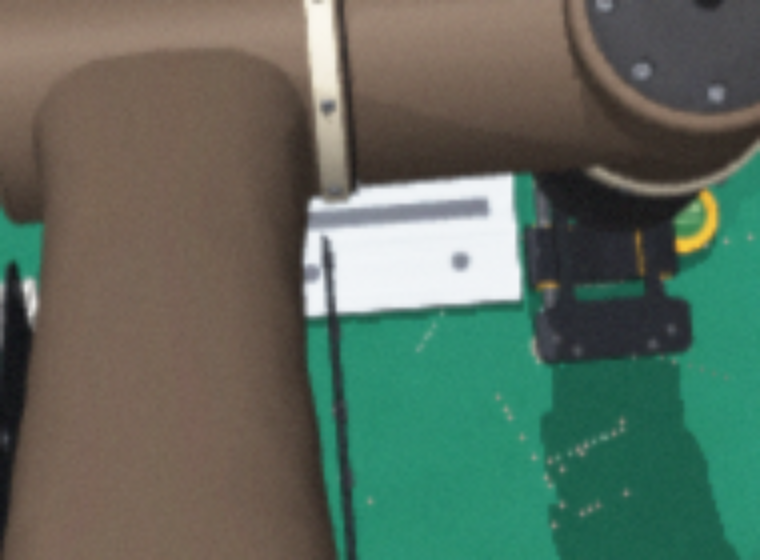

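Straightedge visible: its front-right corner is at crop (520,298) and its right end runs up to about (514,178); it's parallel to the bar and the gripper is clear to its right.

```bash
python3 - <<'E'
from h import *
g=cv2.imread("pics/t5.png").astype(float)[...,2]
W=[]
for u in range(318,356,4):
    if 308<=u<=317: continue
    c=g[205:228,u];th=(c.max()+c.min())/2;i=np.nonzero(c>th)[0][-1];W.append(onz("top",(u,205+i+(c[i]-th)/(c[i]-c[i+1])),.004)[:2])
W=np.array(W);s,b=np.polyfit(W[:,1],W[:,0],1);print("front x=%.4f%+.4f y"%(b,s),"yaw",np.degrees(np.arctan(-s)),"res",(W[:,0]-b-s*W[:,1]).std())
E_=[]
for v in range(190,210,4):
    c=g[v,345:366];th=(c.max()+c.min())/2;i=np.nonzero(c>th)[0][-1];E_.append(onz("top",(345+i+(c[i]-th)/(c[i]-c[i+1]),v),.006)[:2])
E_=np.array(E_);print("right end",E_.round(4).tolist())
E
```

```text
front x=0.5274-0.0785 y yaw 4.488379807198748 res 0.00028294539325906994
right end [[0.5955, -0.1134], [0.5858, -0.1147], [0.576, -0.1155], [0.5663, -0.1159], [0.5566, -0.1172]]
```

```bash
python3 -m jog '[[[0,-2,40,0,0,0,40],[0,-2,75,0,0,0,40],[0,-2,86,0,0,0,40],[0,-2,86,0,0,0,40],[0,-2,86,0,0,0,40]]]'
```

```text
t: 20.15
eef_pos: [0.5847, -0.1424, 0.0059]
ee_rot: [-3.14, -0.0, -1.494]
force: [0.4, 0.2, 0.4]
width: 0.0399
gripper_force: 0.0
```

```bash
python3 -m jog '[[[-8,0,0,0,0,0,40],[-15,0,0,0,0,0,40],[-22,0,0,0,0,0,40],[-29,0,0,0,0,0,40],[-36,0,0,0,0,0,40],[-43,0,0,0,0,0,40],[-50,0,0,0,0,0,40],[-57,0,0,0,0,0,40],[-64,0,0,0,0,0,40],[-71,0,0,0,0,0,40],[-78,0,0,0,0,0,40],[-85,0,0,0,0,0,40],[-91,0,0,0,0,0,40],[-96,0,0,0,0,0,40],[-98,0,0,0,0,0,40],[-98,0,0,0,0,0,40]]]'
python3 - <<'E'
from h import *
im,d=grab_frame("top");cv2.imwrite("pics/t6.png",im)
b=im[140:280,230:420];cv2.imwrite("pics/crop6.png",cv2.resize(b,None,fx=4,fy=4))
go(583,-35,5,-85.6)
E
```

```text
t: 22.15
eef_pos: [0.5762, -0.0444, 0.0045]
ee_rot: [-3.141, 0.0, -1.495]
force: [-0.4, -1.4, 1.3]
width: 0.0401
gripper_force: 1.1
pos [576.2 -44.4   4.4] rpy [-3.141  0.    -1.495] t 22.2 F [-0.3 -2.   1.5] w 39.6
row [-8.9 -7.5 -0.6] turn z -0.001
```

View pics/crop6.png

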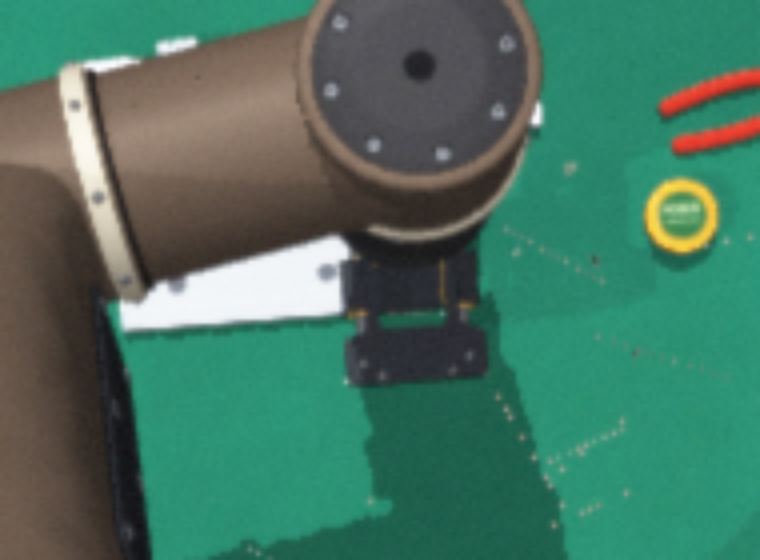

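Parallel, about 10 mm short of the stop (left-front corner at crop (123,330)). I'll push 8 mm more, then flush it.

```bash
python3 -m jog '[[[-3,0,0,0,0,0,40],[-6,0,0,0,0,0,40],[-8,0,0,0,0,0,40],[-8,0,0,0,0,0,40]]]';python3 -m jog '[[[8,0,0,0,0,0,40],[20,0,0,0,0,0,40],[20,0,-50,0,0,0,60],[20,0,-90,0,0,0,87],[20,0,-90,0,0,0,87]]]'
python3 - <<'E'
from h import *
# straightedge origin est. in bar frame: x -89, y ~48 ; front contact point
yw=np.radians(4.4);ux=np.array([np.cos(yw),np.sin(yw)]);uy=np.array([-ux[1],ux[0]])
# right end now ~ TCP push face
o=np.array([576.2-.6,-44.4+8])+uy*(9.5+80)   # on straightedge mid-line approx
f=(.5274-.0785*o[1]/1000)*1000
print("origin approx",o,"front x at y",f)
t=np.array([f,o[1]])-ux*25
print(t);go(t[0],t[1],95,4.4)
E
```

```text
t: 22.7
eef_pos: [0.5754, -0.0364, 0.0044]
ee_rot: [3.141, 0.0, -1.495]
force: [-0.4, -1.1, 1.0]
width: 0.0403
gripper_force: 0.5
t: 23.32
eef_pos: [0.5794, -0.0571, 0.098]
ee_rot: [-3.135, 0.001, -1.495]
force: [-0.5, 0.4, -0.3]
width: 0.0645
gripper_force: 0.0
origin approx [568.73364698  52.83622132] front x at y 523.2523566260418
[498.32603782  50.91824562]
pos [579.4 -57.1  98. ] rpy [-3.135e+00  1.000e-03 -1.495e+00] t 23.32 F [-0.5  0.4 -0.3] w 64.5
row [-113.8   72.6    3. ] turn z -1.572
```

```bash
python3 -m jog '[[[-114,73,0,0,0,-1.572,87],[-114,73,0,0,0,-1.572,87],[-114,73,0,0,0,-1.572,87],[-114,73,0,0,0,-1.572,87],[-114,73,0,0,0,-1.572,87],[-114,73,0,0,0,-1.572,87],[-114,73,0,0,0,-1.572,87],[-114,73,0,0,0,-1.572,87],[-114,73,0,0,0,-1.572,87],[-114,73,0,0,0,-1.572,87],[-114,73,0,0,0,-1.572,87],[-114,73,50,0,0,-1.572,87],[-114,73,85,0,0,-1.572,87],[-114,73,94,0,0,-1.572,87],[-114,73,94,0,0,-1.572,87],[-114,73,94,0,0,-1.572,87]]]'
python3 - <<'E'
from h import *
go(498.3,51,4,4.4)
E
```

```text
t: 25.32
eef_pos: [0.4962, 0.0517, 0.0013]
ee_rot: [-3.141, -0.001, 0.077]
force: [0.4, 0.1, -0.4]
width: 0.0868
gripper_force: 0.0
pos [496.2  51.7   1.3] rpy [-3.141e+00 -1.000e-03  7.700e-02] t 25.32 F [ 0.4  0.1 -0.4] w 86.8
row [ 2.   0.9 -2.7] turn z -0.0
```

```bash
python3 -m jog '[[[5,0,-3,0,0,0,87],[10,0,-3,0,0,0,87],[15,0,-3,0,0,0,87],[20,0,-3,0,0,0,87],[24,0,-3,0,0,0,87],[27,0,-3,0,0,0,87],[28,0,-3,0,0,0,87]]]'; python3 -m jog '[[[1,0,0,0,0,0,87],[1,0,0,0,0,0,87]]]';python3 -m jog '[[[1,0,0,0,0,0,87],[2,0,0,0,0,0,87]]]'
```

```text
t: 26.2
eef_pos: [0.524, 0.0537, 0.0034]
ee_rot: [-3.142, -0.0, 0.077]
force: [-2.2, 0.6, -1.5]
width: 0.0872
gripper_force: 0.7
t: 26.45
eef_pos: [0.5248, 0.0538, 0.0035]
ee_rot: [-3.142, -0.0, 0.077]
force: [-1.1, -0.4, -0.8]
width: 0.0871
gripper_force: 0.4
t: 26.7
eef_pos: [0.5265, 0.0539, 0.0036]
ee_rot: [-3.142, 0.0, 0.077]
force: [-1.5, -1.3, -0.5]
width: 0.0872
gripper_force: 0.7
```

```bash
for i in 1 2; do python3 -m jog '[[[1,0,0,0,0,0,87],[1,0,0,0,0,0,87]]]' | grep -E "pos|force: \["; done; python3 -m jog '[[[1,0,0,0,0,0,87],[1,0,0,0,0,0,87]]]'
```

```text
eef_pos: [0.5277, 0.054, 0.0036]
force: [-0.3, -0.8, -0.3]
eef_pos: [0.5277, 0.0539, 0.0035]
force: [-5.5, 1.2, 2.6]
t: 27.45
eef_pos: [0.5278, 0.0538, 0.0035]
ee_rot: [3.141, 0.003, 0.077]
force: [-9.1, 2.5, 5.5]
width: 0.0873
gripper_force: 4.3
```

Flush contact at the predicted place. Back off and finish the end push.

```bash
python3 -m jog '[[[-8,0,0,0,0,0,87],[-20,0,0,0,0,0,87],[-20,0,-50,0,0,0,60],[-20,0,-90,0,0,0,36],[-20,0,-90,0,0,0,36]]]'
python3 - <<'E'
from h import *
go(585.5,-56,95,-85.6)
E
```

```text
t: 28.08
eef_pos: [0.5115, 0.0535, 0.0969]
ee_rot: [-3.139, -0.007, 0.078]
force: [0.1, -0.7, -1.1]
width: 0.0629
gripper_force: 0.0
pos [511.5  53.5  96.9] rpy [-3.139 -0.007  0.078] t 28.07 F [ 0.1 -0.7 -1.1] w 62.9
row [ 65.2 114.9   1.9] turn z 1.572
```

```bash
python3 -m jog '[[[65,115,0,0,0,1.572,36],[65,115,0,0,0,1.572,36],[65,115,0,0,0,1.572,36],[65,115,0,0,0,1.572,36],[65,115,0,0,0,1.572,36],[65,115,0,0,0,1.572,36],[65,115,0,0,0,1.572,36],[65,115,0,0,0,1.572,36],[65,115,0,0,0,1.572,36],[65,115,0,0,0,1.572,36],[65,115,0,0,0,1.572,36],[65,115,50,0,0,1.572,36],[65,115,80,0,0,1.572,36],[65,115,90,0,0,1.572,36],[65,115,90,0,0,1.572,36],[65,115,90,0,0,1.572,36]]]'; python3 -m jog '[[[-6,0,0,0,0,0,36],[-12,0,0,0,0,0,36],[-17,0,0,0,0,0,36],[-19,0,0,0,0,0,36],[-19,0,0,0,0,0,36]]]'; python3 -m jog '[[[-1,0,0,0,0,0,36],[-2,0,0,0,0,0,36],[-2,0,0,0,0,0,36]]]'
```

```text
t: 30.08
eef_pos: [0.5843, -0.0569, 0.0048]
ee_rot: [-3.14, 0.0, -1.494]
force: [-0.5, -0.5, 0.1]
width: 0.036
gripper_force: 0.0
t: 30.7
eef_pos: [0.5818, -0.0379, 0.0036]
ee_rot: [3.142, 0.0, -1.494]
force: [0.4, -0.5, 0.2]
width: 0.0364
gripper_force: 0.0
t: 31.08
eef_pos: [0.5817, -0.0362, 0.0035]
ee_rot: [3.142, -0.0, -1.495]
force: [0.4, -0.2, -0.7]
width: 0.0361
gripper_force: 0.0
```

```bash
for i in 1 2 3; do python3 -m jog '[[[-1,0,0,0,0,0,36],[-1.5,0,0,0,0,0,36]]]' | grep -E "pos|force"; done
```

```text
eef_pos: [0.5814, -0.0349, 0.0035]
force: [0.3, -2.3, -0.2]
gripper_force: 1.2
eef_pos: [0.581, -0.0346, 0.0035]
force: [1.9, -12.7, 0.7]
gripper_force: 6.2
eef_pos: [0.5806, -0.0344, 0.0036]
force: [1.2, -20.3, -0.5]
gripper_force: 10.0
```

Solid contact with the stop. A final flush push on the front edge will undo any rotation.

```bash
python3 -m jog '[[[8,0,0,0,0,0,36],[20,0,0,0,0,0,36],[20,0,-50,0,0,0,60],[20,0,-90,0,0,0,87],[20,0,-90,0,0,0,87]]]'
python3 - <<'E'
from h import *
go(505,51,95,4.4)
E
```

```text
t: 32.45
eef_pos: [0.5854, -0.0514, 0.0972]
ee_rot: [-3.135, 0.001, -1.494]
force: [0.4, 0.3, -0.4]
width: 0.0605
gripper_force: 0.0
pos [585.4 -51.4  97.2] rpy [-3.135e+00  1.000e-03 -1.494e+00] t 32.45 F [ 0.4  0.3 -0.4] w 60.5
row [-108.2   72.4    2.2] turn z -1.571
```

```bash
python3 -m jog '[[[-108,72,0,0,0,-1.571,87],[-108,72,0,0,0,-1.571,87],[-108,72,0,0,0,-1.571,87],[-108,72,0,0,0,-1.571,87],[-108,72,0,0,0,-1.571,87],[-108,72,0,0,0,-1.571,87],[-108,72,0,0,0,-1.571,87],[-108,72,0,0,0,-1.571,87],[-108,72,0,0,0,-1.571,87],[-108,72,0,0,0,-1.571,87],[-108,72,0,0,0,-1.571,87],[-108,72,50,0,0,-1.571,87],[-108,72,80,0,0,-1.571,87],[-108,72,91,0,0,-1.571,87],[-108,72,91,0,0,-1.571,87],[-108,72,91,0,0,-1.571,87]]]'; python3 -m jog '[[[8,0,0,0,0,0,87],[14,0,0,0,0,0,87],[18,0,0,0,0,0,87],[21,0,0,0,0,0,87],[22,0,0,0,0,0,87],[23,0,0,0,0,0,87],[23,0,0,0,0,0,87]]]'; for i in 1 2; do python3 -m jog '[[[1,0,0,0,0,0,87],[1,0,0,0,0,0,87]]]' | grep -E "pos|force"; done
```

```text
t: 34.45
eef_pos: [0.5037, 0.051, 0.0036]
ee_rot: [-3.141, -0.002, 0.076]
force: [-0.6, -0.1, -0.6]
width: 0.0867
gripper_force: 0.0
t: 35.33
eef_pos: [0.5257, 0.0524, 0.0025]
ee_rot: [-3.142, 0.0, 0.076]
force: [0.5, -0.4, -0.6]
width: 0.0868
gripper_force: 0.0
eef_pos: [0.5269, 0.0525, 0.0026]
force: [-1.2, -0.4, 0.1]
gripper_force: 0.0
eef_pos: [0.5273, 0.0523, 0.0025]
force: [-2.2, -0.0, 1.4]
gripper_force: 1.1
```

```bash
for i in 1 2 3; do python3 -m jog '[[[1,0,0,0,0,0,87],[1,0,0,0,0,0,87]]]' | grep -E "pos|force"; done; python3 -m jog '[[[-10,0,0,0,0,0,87],[-25,0,0,0,0,0,87],[-25,0,-60,0,0,0,87],[-25,0,-120,0,0,0,87],[-25,250,-150,0,0,0,87],[-25,250,-150,0,0,0,87],[-25,250,-150,0,0,0,87],[-25,250,-150,0,0,0,87],[-25,350,-150,0,0,0,87],[-25,350,-150,0,0,0,87]]]'
python3 - <<'E'
from h import *
im,d=grab_frame("top");cv2.imwrite("pics/t7.png",im)
b=im[140:270,230:390];cv2.imwrite("pics/crop7.png",cv2.resize(b,None,fx=4.5,fy=4.5,interpolation=cv2.INTER_CUBIC))
E
```

```text
eef_pos: [0.5277, 0.0522, 0.0024]
force: [-5.6, 0.3, 2.6]
gripper_force: 2.5
eef_pos: [0.5278, 0.0521, 0.0023]
force: [-8.3, 0.5, 5.6]
gripper_force: 4.1
eef_pos: [0.5279, 0.052, 0.0022]
force: [-12.6, 2.8, 9.7]
gripper_force: 5.6
t: 37.83
eef_pos: [0.532, -0.3006, 0.1525]
ee_rot: [3.141, -0.001, 0.075]
force: [-0.7, 0.8, 0.2]
width: 0.0872
gripper_force: 0.0
```

View pics/crop7.png

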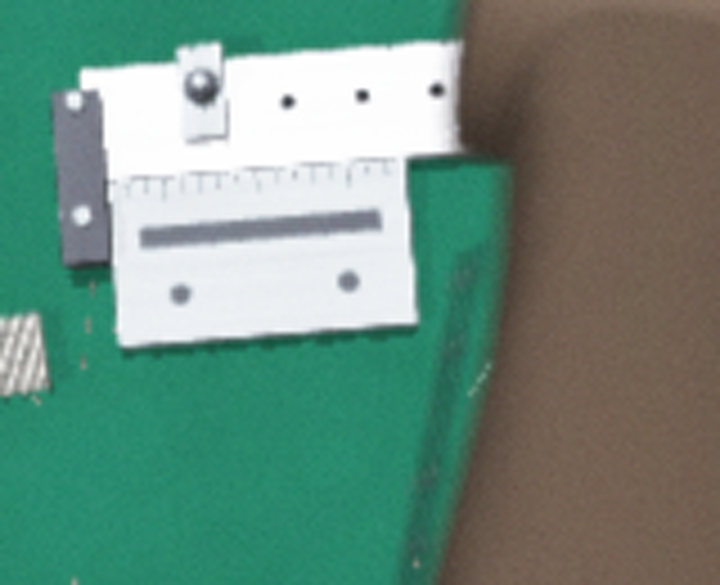

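The straightedge is flush along the bar, its left end at crop x≈113 beside the stop's top edge at ≈108. Checking that gap numerically, allowing for the different heights.

```bash
python3 - <<'E'
from h import *
im=cv2.imread("pics/t7.png").astype(float);g=im[...,2]
def sub(c,a,b,th,o):
    return o
for v in range(184,197,3): print(v,"R",g[v,248:262].astype(int))
# straightedge left & right ends below the stop, front edge
L=[];Rr=[]
for v in range(200,214,2):
    c=g[v,250:270];i=np.nonzero(c>130)[0][0];L.append(onz("top",(250+i-(c[i]-130)/(c[i]-c[i-1]),v),.012)[:2])
    c=g[v-10,305:332];i=np.nonzero(c>130)[0][-1];Rr.append(onz("top",(305+i+(c[i]-130)/(c[i]-c[i+1]),v-10),.006)[:2])
F=[]
for u in range(262,318,5):
    c=g[205:222,u];i=np.nonzero(c>130)[0][-1];F.append(onz("top",(u,205+i+(c[i]-130)/(c[i]-c[i+1])),.004)[:2])
F=np.array(F);s,b=np.polyfit(F[:,1],F[:,0],1);print("front x=%.4f%+.4f y"%(b,s),"yaw",np.degrees(np.arctan(-s)))
# bar frame: yaw 4.37, front line x=.6318-.0764y ; right end of bar from t0
y0=np.arctan(.0764);ux=np.array([np.cos(y0),np.sin(y0)]);uy=np.array([-ux[1],ux[0]])
g0=cv2.imread("pics/top0.png").astype(float)[...,2];B=[]
for v in range(154,172,3):
    c=g0[v,350:375];i=np.nonzero(c>140)[0][-1];B.append(onz("top",(350+i+(c[i]-140)/(c[i]-c[i+1]),v),.014)[:2]@uy)
print("bar right end uy",np.round(B,4),"-> stop face",np.median(B)+.270)
print("SE left uy",np.round(np.array(L)@uy,4),"right+160",np.round(np.array(Rr)@uy+.16,4))
for v in (186,192,195):
    print("stop top edge uy at col 254",onz("top",(253.6,v),.02)[:2]@uy)
E
```

```text
184 R [118 121 120 117 115 105 208 221 226 232 231 231 232 233]
187 R [234 228 135 113 116 107 121 212 226 231 234 234 234 234]
190 R [126 106 117 117 117 115 107 216 228 230 236 237 233 208]
193 R [116 118 118 117 119 117 100 225 228 229 235 235 232 157]
196 R [115 120 119 120 121 118 100 219 228 230 235 236 235 236]
front x=0.5419-0.0775 y yaw 4.434274396433695
bar right end uy [-0.1799 -0.1793 -0.179  -0.1794 -0.1799 -0.1792] -> stop face 0.09062371816763384
SE left uy [0.0915 0.0916 0.0911 0.0909 0.0911 0.0915 0.0921] right+160 [0.0908 0.091  0.0913 0.0911 0.0904 0.0902 0.0906]
stop top edge uy at col 254 0.09059873090882284
stop top edge uy at col 254 0.09157665343922224
stop top edge uy at col 254 0.09206474887498274
```

```bash
python3 -m jog '[[[-40,0,-60,0,0,0,87],[-40,0,-60,0,0,0,87],[-40,0,-60,0,0,0,87]]]'
```

```text
t: 38.25
eef_pos: [0.4925, -0.301, 0.2134]
ee_rot: [3.141, -0.002, 0.076]
force: [-0.5, -0.1, -0.4]
width: 0.087
gripper_force: 0.0
```

```bash
python3 -m jog '[[[0,0,0,0,0,0,87],[0,0,0,0,0,0,87],[0,0,0,0,0,0,87]]]'; python3 -c "
from station import arm
print(arm.job_done())"
```

```text
t: 38.62
eef_pos: [0.4927, -0.3009, 0.2117]
ee_rot: [-3.141, 0.001, 0.077]
force: [0.4, 0.7, 0.1]
width: 0.087
gripper_force: 0.0
the job is handed in; nothing more can be done
None
```

I handed the job in at 38.6 s; it returned no verdict. In the last camera checks the straightedge measured flush to the bar (90 mm from its front edge to the bar, its full width) and against the end stop to about 1 mm, and the driver and marker lay flat, each in its own pocket.

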